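# Free the lock and index the welding fixture

## Robot

A 6-joint arm with a two-finger parallel gripper is mounted at the origin on the work surface. World frame = base frame: x ahead of the robot, y to its left, z up, the work surface at z = 0. Lengths are in m, angles in rad, forces in N, time in s.
With the tool pointing down it reaches from about 0.375 to 0.9 m from the base axis. Payload 3.1 kg.
Tool frame: the origin (TCP) lies at the very end of the fingers, on their centre line; the grasp point (between the pads) lies 19 mm behind it (grip_depth is the distance from the TCP to the grasp point, in m); z points along the fingers, y is the line along which they close (so a half turn about z gives the same grasp; the last joint's range is limited). The gripper opens to 85 mm and grips with 20 to 120 N. Pads are 22 mm wide; open, the fingers measure 114 mm over their backs; the gripper's body (76 mm by 85 mm) begins 54 mm behind the grasp point. The pads swing forward as they close: fully open they stand 13 mm farther back than shut.
Start: joints at [1.048, 0.527, 1.433, -0, 1.181, -0.178], TCP at [0.211, 0.588, 0.231] pointing down, gripper open.
Joint ranges: [-3.08, 3.08], [-0.75, 2.2], [0.22, 2.44], [-1.43, 4.57], [0, 2.65], [-2.85, 2.85]. Speed limits (rad/s): [2.79, 2.79, 3.14, 3.14, 3.14, 3.14].

## Interface

Orientations are given as a unit quaternion [x, y, z, w].
In Python, from station import * gives the robot as it stands.
- The arm moves only by the tool apply_moves, never from a script. Its argument "plan" is a list of rows, each a list of 7 numbers: the shift along the tool's x, y, z in m, then the turn, a rotation vector about the tool's x, y, z in rad, then the gripper command: -1 is fully open, 1 is shut, values between are in proportion. In form: [[dx, dy, dz, wx, wy, wz, jaw], ...]. A call has 1 to 8 rows; each row shifts and turns the commanded pose from where the row before left it, along the tool's axes as they then stand; what a row does not reach is not made up. A row lasts 1/8 s, in which the tool goes at most 62.5 mm and 10.7 degrees, less where a joint would pass 70% of its speed; a pose out of reach is approached as far as the arm can. A call is refused whole if a number of a shift passes 0.0625 or a number of a turn 0.188, either way. A call with a gripper value outside its range is refused whole. The fingers move at their own pace and stop on an object; "force" is the grip in N (left out, the last holds). Time passes only in rows, so rows that do not move let the fingers close. It gives the time, the measured TCP pose, the force, the opening and the grip force at its end, in the units of the state.
- sense(): the state, without advancing time (a new reading comes with each control period).
- snapshot(name): name is "side" or "top"; returns the picture (480x640x3 uint8, red, green, blue); there is no depth.
- calibration(name): a dict with "camera_matrix" (3x3 intrinsics, pixels), "R" (3x3) and "t" (3): a world point X has camera coordinates R X + t. Camera axes: x right, y down, z forward; pixel columns grow to the right and rows downward; lengths in m; the calibration is good to about 2 mm. A picture is of the moment at which its call begins. calibration takes no time and is no camera call.
- sign_off(): hands the job in; it is judged then, once.
The state is a dict: "t": time; "q": joint angles; "qd": joint speeds; "tau": joint torques, N m; "tcp_pos": TCP position; "tool_rot": TCP orientation; "force": force on the tool from outside, world axes, zero at the start; "ft_torque": the same for the moment, N m; "finger_gap": opening from 0.0 (shut) to 1.0 (fully open); "gripper_force": force on a finger pad.
Only numpy, scipy, OpenCV 4.12 (cv2) and the standard library are available. Lean on these libraries where they do the work, as an engineer would, in place of code of your own. Each camera call takes 0.05 s, during which the arm holds its last target. There are 200 camera calls.

## Task

On the steel indexing fixture, swing the lock lever (the one with the wooden grip) clockwise, feeling gently for the place where the sprung lock bolt drops into the notch of its disc and stops it. Then turn the freed faceplate with the bracket anticlockwise by its steel post until its arm bears firmly against the end stop pin, and leave it touching there. Force nothing, leave the lever caught by the bolt, do not disturb the tools lying about, and let go of everything at the end.

Things in the scene. Friction and masses are not known exactly. Their poses are not given: they have to be found in the camera images.
- fixture: Fixed steel indexing fixture; position and yaw vary. Base plate 170 mm (x) by 380 mm (y), 10 mm thick; origin at the centre of its underside, z up. The lock lever pivots at (0, +90) mm, the faceplate at (0, -90) mm, on vertical axes, the bolt between. Heights above the bench: disc and faceplate 26 mm, lever bar, arm and bolt guide 34 mm, white bracket on the faceplate (70 by 50 mm) 76 mm.
- lever_axis (a point): Point on the lock lever's pivot axis, 34 mm above the bench. Round this axis, under the lever and turning with it, is a steel disc of 55 mm radius with one square notch, 16 mm wide, in its rim. The lever is clamped to the disc at a setting that differs from start to start, so the lever angle that brings the notch before the bolt must be found by feel.
- lever_grip (a point): Point on the axis of the lever's upright round wooden grip (23 mm in diameter, from 34 to 96 mm above the bench, a small pin to 102 mm), 75 mm above the bench and 100 mm from the lever's pivot axis. The grip is fixed to the lever and may turn between the fingers.
- lock_lever (a joint): Lock lever's angle, rad, growing clockwise from above; 0: it points along the fixture's -x. Starts at 0 to 0.2, travel ends at 1.5. The notch meets the bolt somewhere between 0.7 and 1.3. Until then the lever turns with about 3 to 4 N at the grip; there the bolt drops in by itself and, after some 0.07 rad of play, the lever is blocked both ways: the push needed rises steeply.
- lock_block: Guide block between lever and faceplate, 43 by 34 mm, fixed; origin at the fixture's (0, 0), 10 mm above the bench, axes as the fixture's. In it slides the brass lock bolt (12 mm wide, 61 mm long): a 7 N spring pushes it to +y onto the lever's disc. Until it drops 12 mm into the disc's notch, its other end locks the faceplate. It must never take over 60 N: about 30 N at the lever's grip.
- plate_axis (a point): Point on the faceplate's pivot axis, 34 mm above the bench.
- plate_grip (a point): Point on the axis of the faceplate's upright round steel post (18 mm in diameter, from 34 to 94 mm above the bench, a 23 mm wide cap to 100 mm), 75 mm above the bench and 100 mm from the faceplate's pivot axis, at the end of the faceplate's arm (16 mm wide). Its axes turn with the faceplate: x along the arm towards the pivot, z up.
- faceplate (a joint): Angle of the faceplate, rad, growing anticlockwise from above. It starts at 0 with the arm pointing along the fixture's -x, locked by the bolt; free, it turns with about 4 to 5 N at the post and stays where it is left. Its arm meets the end stop pin somewhere between 1.0 and 1.35.
- end_stop: Fixed steel pin, 12 mm in diameter, its top 44 mm above the bench; origin at its foot's centre, 10 mm above the bench. It is set in a slot of the base plate, at x = -35 to -5 mm, y = -173 mm in the fixture's frame, differently each time. The arm's side must end up touching it, pin centre 14 mm from the arm's centre line; never press it with over 50 N, about 40 N at the post.
- clamp: Bystander: an F-clamp, 300 mm long bar, lying on the bench to the left of the fixture. Leave it alone.
- caliper: Bystander: a steel caliper, 220 mm long, lying on the bench beyond the fixture. Leave it alone.
- spanner: Bystander: a spanner lying on the bench to the right of the fixture. Leave it alone.

How it is judged:
On the way, in this order (a step that is already met when the one before it is completed fails the run):
1. with the lever swung to where the bolt lets go, the faceplate has begun to turn (value of joint faceplate above 0.15 rad and value of joint lock_lever above 0.6 rad), for 0.1 s.
2. the faceplate's arm has been brought up against the end stop pin (felt: 3 N or more) (contact force between end_stop and anything else above 3 N), for 0.05 s.
At the end, for the whole second after the job is handed in: The lever is still where the bolt caught it, the faceplate's arm rests at the end stop pin (gap under 2.5 mm), and lever and faceplate are at rest and let go (y of end_stop in the frame of plate_grip above -0.0165 m and value of joint faceplate above 0.95 rad and value of joint lock_lever above 0.6 rad and velocity of joint faceplate between -0.05 and 0.05 rad/s and velocity of joint lock_lever between -0.05 and 0.05 rad/s); the robot touches nothing.
It fails at once if the lock bolt is forced with more than 60 N (contact force between lock_block and anything else above 60 N).
It fails at once if the end stop pin is pressed with more than 50 N (contact force between end_stop and anything else above 50 N).
It fails at once if a bystander is moved by more than 20 mm (distance of any of clamp, caliper, spanner from where it was at the start of the episode above 0.02 m).
It also fails if it takes over 72 s, if anything falls off the work surface, if the arm or the gripper's body presses on something with over 40 N, if the wrist force passes 120 N, or if a joint passes its speed limit or range.

## Working session

There is one attempt and no reset: what is moved stays moved. The work goes in short steps, Python scripts to look and compute and a tool call to move; the robot and the scene stay as the last step left them, time stands still between calls to the robot, and variables do not carry over. Pictures are saved under pics/ and viewed, at most 10 in all, crops included, and the job is handed in when it is done.

Besides the shell and the picture viewer there is one more tool, called by a JSON object that holds its "name" and its "arguments". apply_moves: Moves the arm, as the interface text tells. Its arguments: {"type":"object","properties":{"plan":{"type":"array"},"force":{"type":"number"}},"required":["plan"]}

```bash
mkdir -p pics; ls
python3 - <<'E'
from station import *
import cv2
s=sense();print({k:s[k] for k in('t','tcp_pos','tool_rot','force','finger_gap')})
for n in('top','side'):
    cv2.imwrite(f'pics/{n}0.png',snapshot(n)[:,:,::-1]);c=calibration(n);print(n,c)
E
```

```text
pics
{'t': 0.0, 'tcp_pos': array([0.21086994, 0.58758653, 0.23034734]), 'tool_rot': array([ 1.71538096e-01,  9.85176897e-01, -1.01518418e-03, -3.65495905e-04]), 'force': array([-0.24035175, -0.45920414, -0.43061668]), 'finger_gap': 1.0008788223563583}
top {'camera_matrix': array([[440.68884126,   0.        , 326.69730761],
       [  0.        , 440.68884126, 235.90462501],
       [  0.        ,   0.        ,   1.        ]]), 'R': array([[ 0.02185669, -0.99943767, -0.02542889],
       [-0.99601728, -0.01956868, -0.08698641],
       [ 0.08643988,  0.02722885, -0.9958849 ]]), 't': array([-0.01228416,  0.61780239,  1.11978131])}
side {'camera_matrix': array([[553.16381438,   0.        , 324.62775455],
       [  0.        , 553.16381438, 240.29901172],
       [  0.        ,   0.        ,   1.        ]]), 'R': array([[ 0.96492873, -0.26248403,  0.00383081],
       [-0.19896287, -0.74077979, -0.64160663],
       [ 0.17124929,  0.61834248, -0.76702428]]), 't': array([-0.59522431,  0.14397737,  1.26022684])}
```

View pics/top0.png

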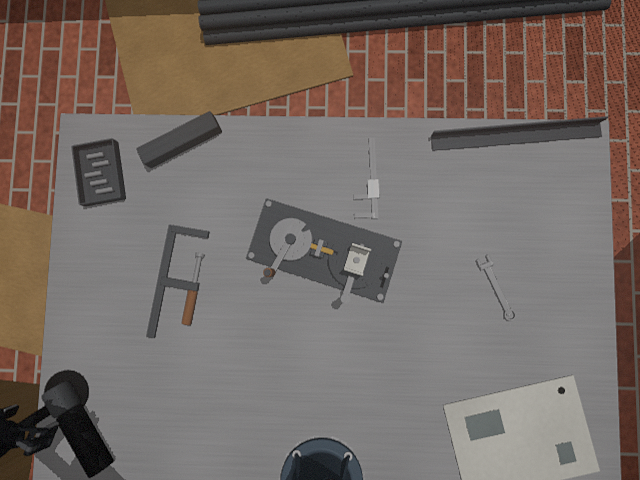

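View pics/side0.png

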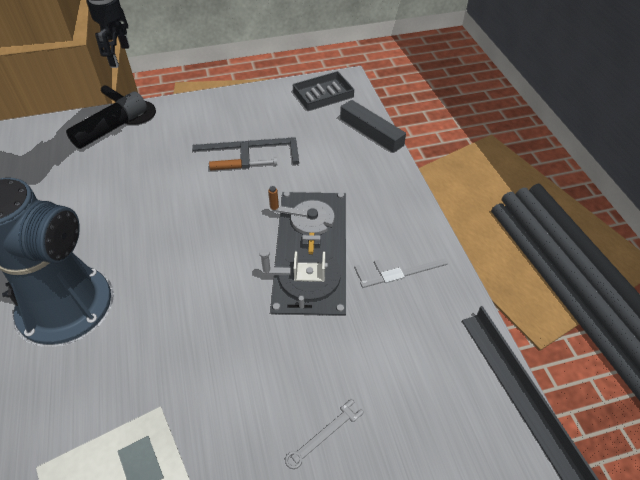

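The top view shows the fixture: base corners near (267,200), (400,242), (382,302) and (248,259), lever pivot (291,239), wooden grip (267,273), post (337,303), and slot with stop pin about (385,277). The side view shows the grip at (273,198), post (265,262) and pin (301,302).

```bash
cat > h.py <<'E'
from station import *
import cv2, numpy as np
def ray(n,uv):
    c=calibration(n);K,R,t=c['camera_matrix'],c['R'],c['t']
    d=R.T@np.linalg.inv(K)@np.array([uv[0],uv[1],1.]);return -R.T@t,d
def onz(n,uv,z):
    o,d=ray(n,uv);return o+d*(z-o[2])/d[2]
def tri(a,b):
    (o1,d1),(o2,d2)=ray('top',a),ray('side',b)
    s=np.linalg.lstsq(np.c_[d1,-d2],o2-o1,rcond=None)[0]
    p,q=o1+s[0]*d1,o2+s[1]*d2;return (p+q)/2,np.linalg.norm(p-q)
def proj(n,X):
    c=calibration(n);x=c['camera_matrix']@(c['R']@np.asarray(X)+c['t']);return x[:2]/x[2]
E
python3 - <<'E'
from h import *
for n,(x0,y0,x1,y1) in {'top':(235,190,415,315),'side':(245,175,365,325)}.items():
    im=cv2.imread(f'pics/{n}0.png');c=im[y0:y1,x0:x1]
    g=c.max(2);m=(g<95).astype(np.uint8)*255
    m=cv2.morphologyEx(m,cv2.MORPH_CLOSE,np.ones((5,5)));m=cv2.morphologyEx(m,cv2.MORPH_OPEN,np.ones((5,5)))
    k=max(cv2.findContours(m,0,2)[0],key=cv2.contourArea)
    h=cv2.convexHull(k)
    ap=cv2.approxPolyDP(h,6,True)[:,0]+[x0,y0]
    P=np.array([onz(n,p,.01)[:2] for p in ap]);print(n,ap.tolist(),P.round(4).tolist())
    r=cv2.minAreaRect((np.array([onz(n,p[0]+[x0,y0],.01)[:2] for p in h])*1000).astype(np.float32));print(r)
    hsv=cv2.cvtColor(c,cv2.COLOR_BGR2HSV)
    w=((hsv[...,1]>110)&(hsv[...,2]>40)).astype(np.uint8)
    _,_,st,ce=cv2.connectedComponentsWithStats(w)
    for s,e in zip(st[1:],ce[1:]):
        if s[4]>15: print(s+[x0,y0,0,0,0],e+[x0,y0])
    cv2.imwrite(f'pics/{n}c.png',cv2.resize(c,None,fx=4,fy=4,interpolation=cv2.INTER_CUBIC))
E
```

```text
top [[263, 206], [275, 201], [393, 239], [398, 252], [385, 293], [370, 299], [262, 283], [249, 248]] [[0.696, 0.1726], [0.7101, 0.1409], [0.6146, -0.1735], [0.5807, -0.1868], [0.4733, -0.154], [0.4569, -0.1152], [0.492, 0.1682], [0.5832, 0.2059]]
((560.0430908203125, 15.419281005859375), (378.44586181640625, 217.09474182128906), 73.54898071289062)
[311 244   6   6  28] [313.46428571 246.03571429]
[321 247  13   8  61] [326.70491803 250.24590164]
side [[270, 188], [344, 196], [345, 314], [271, 313]] [[0.5282, 0.2337], [0.7119, 0.1533], [0.6095, -0.1998], [0.4508, -0.1544]]
((569.1826171875, 15.413436889648438), (398.78436279296875, 200.9433135986328), 74.44847106933594)
[269 189   9  21 139] [273.43165468 199.38129496]
[308 240   6  14  72] [310.70833333 246.44444444]
```

View pics/topc.png

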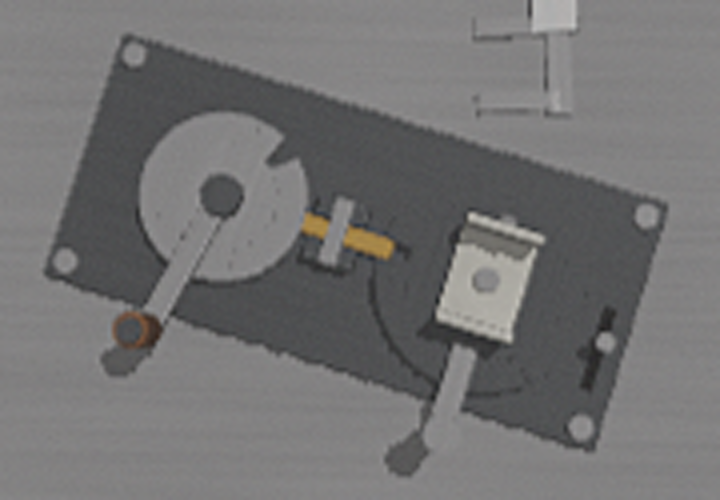

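View pics/sidec.png

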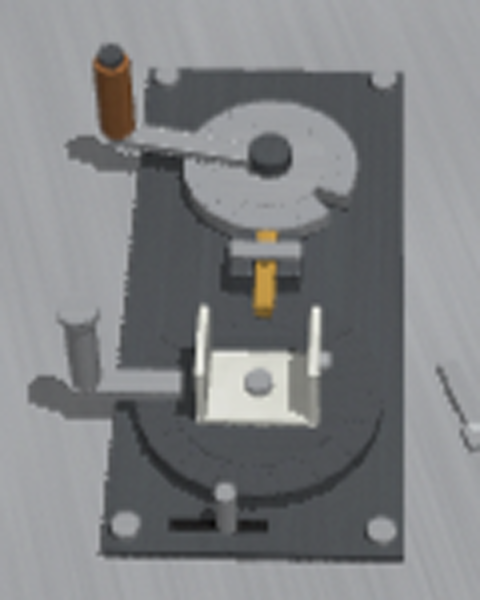

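```bash
cat >> h.py <<'E'
def tc(x,y): return np.array([(x+.5)/4-.5+235,(y+.5)/4-.5+190])
def sc(x,y): return np.array([(x+.5)/4-.5+245,(y+.5)/4-.5+175])
E
python3 - <<'E'
from h import *
T=[tc(125,35),tc(667,204),tc(595,451),tc(47,276)];S=[sc(149,70),sc(403,72),sc(403,562),sc(101,556)]
F=np.array([onz('top',p,.01)[:2] for p in T])
G=np.array([onz('side',p,.01)[:2] for p in S])
for A in(F,G[[1,2,3,0]]):
    print(A.round(4).tolist(),'len',[np.linalg.norm(A[i]-A[i-1]).round(4) for i in range(4)],'c',A.mean(0).round(4))
    y=(A[0]+A[3]-A[1]-A[2]);print('yaw',np.arctan2(-y[0],y[1]))
for n,a,b in(('levhub',(222,196),(269,153)),('gripTop',(132,330),(110,52)),('postTop',(406,455),(78,318)),('platehub',(486,280),(258,380)),('pin',(605,342),(225,491))):
    print(n,*tri(tc(*a),sc(*b)))
print('screws top',[onz('top',tc(*p),.014)[:2].round(4) for p in((133,54),(647,215),(581,428),(65,261))])
print('screws side',[onz('side',sc(*p),.014)[:2].round(4) for p in((383,78),(381,530),(125,524),(167,74))])
print('notch',onz('top',tc(280,156),.026),'hub',onz('top',tc(222,196),.04),'gripTop z102',onz('top',tc(132,330),.102),onz('side',sc(110,52),.1))
print('posttop z100',onz('top',tc(406,455),.1),onz('side',sc(78,318),.1),'pin z.044',onz('top',tc(605,342),.044),onz('side',sc(225,491),.044))
E
```

```text
[[0.7167, 0.1656], [0.6108, -0.1954], [0.449, -0.15], [0.555, 0.2118]] len [np.float64(0.1682), np.float64(0.3762), np.float64(0.168), np.float64(0.377)] c [0.5829 0.008 ]
yaw -0.2852051279064039
[[0.719, 0.1645], [0.6095, -0.2029], [0.4481, -0.1553], [0.5556, 0.2102]] len [np.float64(0.1696), np.float64(0.3833), np.float64(0.1683), np.float64(0.381)] c [0.583  0.0041]
yaw -0.2879520189304009
levhub [0.60874572 0.09483402 0.03401976] 0.0007701407008611562
gripTop [0.52075327 0.13936905 0.10329025] 0.0003676238133392932
postTop [ 0.45580372 -0.02908509  0.06683255] 0.01732972149034684
platehub [ 0.55811577 -0.07668704  0.03382934] 0.000969311147881041
pin [ 0.52021935 -0.15237493  0.0423032 ] 0.0011861162072329765
screws top [array([0.7034, 0.1591]), array([ 0.603 , -0.1819]), array([ 0.4638, -0.1404]), array([0.565 , 0.1994])]
screws side [array([0.7033, 0.1588]), array([ 0.6027, -0.1819]), array([ 0.4651, -0.1407]), array([0.5657, 0.1995])]
notch [0.63593064 0.05860853 0.026     ] hub [0.60789322 0.0942355  0.04      ] gripTop z102 [0.52057402 0.13960515 0.102     ] [0.52139343 0.1426604  0.1       ]
posttop z100 [ 0.44940903 -0.02766002  0.1       ] [ 0.46170213 -0.05765742  0.1       ] pin z.044 [ 0.51963345 -0.15209174  0.044     ] [ 0.52058296 -0.15359265  0.044     ]
```

{"name": "apply_moves", "arguments": {"plan": [[-0.044, -0.032, 0, 0, 0, 0, -0.4], [-0.044, -0.032, 0, 0, 0, 0, -0.4], [-0.044, -0.032, 0, 0, 0, 0, -0.4], [-0.044, -0.032, 0, 0, 0, 0, -0.4], [-0.044, -0.032, 0, 0, 0, 0, -0.4], [-0.044, -0.032, 0, 0, 0, 0, -0.4], [-0.044, -0.032, 0, 0, 0, 0, -0.4], [-0.044, -0.032, 0, 0, 0, 0, -0.4]], "force": 30}}

```text
t: 1.1
tcp_pos: [0.4566, 0.2267, 0.2311]
tool_rot: [0.172, 0.985, -0.0, -0.0]
force: [0.6, -0.1, 0.1]
finger_gap: 0.698
gripper_force: 0.0
```

{"name": "apply_moves", "arguments": {"plan": [[-0.044, -0.032, 0, 0, 0, 0, -0.4], [-0.044, -0.032, 0, 0, 0, 0, -0.4], [0, 0, 0, 0, 0, 0.12, -0.4], [0, 0, 0, 0, 0, 0, -0.4], [0, 0, 0, 0, 0, 0, -0.4]]}}

```text
t: 1.72
tcp_pos: [0.5165, 0.1387, 0.231]
tool_rot: [0.229, 0.973, -0.0, -0.0]
force: [-0.4, 0.1, 0.2]
finger_gap: 0.697
gripper_force: 0.0
```

```bash
cat >> h.py <<'E'
from scipy.spatial.transform import Rotation as Ro
C=np.array([.584,.009]);YAW=-.286
ux=np.array([np.cos(YAW),np.sin(YAW)]);uy=np.array([-ux[1],ux[0]])
LA=C+.09*uy; PA=C-.09*uy
def st(target=None):
    s=sense();R=Ro.from_quat(s['tool_rot']).as_matrix()
    print('t',round(s['t'],2),'tcp',s['tcp_pos'].round(4),'yang',np.arctan2(R[1,1],R[0,1]).round(3),'z',R[:,2].round(3),'F',s['force'].round(1),'gap',round(85*s['finger_gap'],1),'gf',s['gripper_force'],'q',np.round(s['q'],2))
    if target is not None: print('shift in tool axes',(R.T@(np.array(target)-s['tcp_pos'])).round(4))
    return s,R
E
python3 - <<'E'
from h import *
st([.5206,.1395,.056])
print(LA,PA,'post',PA-.1*ux,'top px',proj('top',[*(PA-.1*ux),.1]),'side',proj('side',[*(PA-.1*ux),.1]), 'cropside', (proj('side',[*(PA-.1*ux),.1])-[245,175])*4,'croptop',(proj('top',[*(PA-.1*ux),.1])-[235,190])*4)
d=C-0.173*uy-np.array([.520,-.1525]);print('pin x',-(d@ux),d@uy)
E
```

```text
t 1.73 tcp [0.5165 0.1387 0.231 ] yang 1.108 z [-0.001  0.    -1.   ] F [-0.4  0.1  0.2] gap 59.3 gf 0.0 q [ 0.05  0.41  1.66  0.    1.08 -1.06]
shift in tool axes [-0.0035  0.0026  0.175 ]
[0.60939053 0.0953442 ] [ 0.55860947 -0.0773442 ] post [ 0.46267147 -0.0491325 ] top px [345.1723887  298.01629015] side [263.80738885 251.1428436 ] cropside [ 75.22955539 304.57137441] croptop [440.6895548 432.0651606]
pin x -0.015838429975218473 -4.641287923268128e-06
```

{"name": "apply_moves", "arguments": {"plan": [[-0.0035, 0.0025, 0.05, 0, 0, 0, -0.4], [0, 0, 0.045, 0, 0, 0, -0.4], [0, 0, 0.04, 0, 0, 0, -0.4], [0, 0, 0.04, 0, 0, 0, -0.4], [0, 0, 0, 0, 0, 0, -0.4], [0, 0, 0, 0, 0, 0, -0.4]]}}

```text
t: 2.48
tcp_pos: [0.522, 0.1396, 0.0574]
tool_rot: [0.23, 0.973, 0.0, 0.001]
force: [0.8, -0.5, -0.2]
finger_gap: 0.705
gripper_force: 0.0
```

{"name": "apply_moves", "arguments": {"plan": [[0, 0, 0, 0, 0, 0, 1], [0, 0, 0, 0, 0, 0, 1], [0, 0, 0, 0, 0, 0, 1], [0, 0, 0, 0, 0, 0, 1], [0, 0, 0, 0, 0, 0, 1], [0, 0, 0, 0, 0, 0, 1]]}}

```text
t: 3.22
tcp_pos: [0.5225, 0.1394, 0.058]
tool_rot: [0.23, 0.973, 0.001, 0.002]
force: [-0.5, 1.8, 7.2]
finger_gap: 0.26
gripper_force: 29.1
```

```bash
cat >> h.py <<'E'
def lever():
    s,R=st();g=s['tcp_pos'][:2]-LA
    print('lever',(np.pi+YAW-np.arctan2(g[1],g[0])+np.pi)%(2*np.pi)-np.pi,'r',np.hypot(*g),'Ft',R[:2,1]@s['force'][:2],'Fr',R[:2,0]@s['force'][:2])
E
python3 -c "
from h import *
lever()"
```

```text
t 3.23 tcp [0.5225 0.1394 0.058 ] yang 1.106 z [ 0.003  0.001 -1.   ] F [-0.5  1.8  7.2] gap 22.1 gf 29.103845357894897 q [ 0.05  0.68  1.78  0.    0.68 -1.05]
lever 0.18323299977321827 r 0.09738456759889444 Ft 1.3736224566687896 Fr 1.2897480019313767
```

{"name": "apply_moves", "arguments": {"plan": [[-0.0001, 0.005, 0, 0, 0, 0.05, 1], [-0.0001, 0.005, 0, 0, 0, 0.05, 1], [-0.0001, 0.005, 0, 0, 0, 0.05, 1], [-0.0001, 0.005, 0, 0, 0, 0.05, 1], [-0.0001, 0.005, 0, 0, 0, 0.05, 1], [-0.0001, 0.005, 0, 0, 0, 0.05, 1], [-0.0001, 0.005, 0, 0, 0, 0.05, 1], [-0.0001, 0.005, 0, 0, 0, 0.05, 1]]}}

```text
t: 4.22
tcp_pos: [0.5465, 0.1696, 0.058]
tool_rot: [0.419, 0.908, -0.0, 0.001]
force: [-1.8, -3.3, 7.2]
finger_gap: 0.26
gripper_force: 29.2
```

```bash
python3 -c "
from h import *
lever()"
```

```text
t 4.22 tcp [0.5465 0.1696 0.058 ] yang 0.706 z [ 0.002 -0.002 -1.   ] F [-1.8 -3.3  7.2] gap 22.1 gf 29.161846339702606 q [ 0.11  0.71  1.7  -0.    0.74 -0.6 ]
lever 0.5814961495360222 r 0.09730818970179746 Ft -3.5122048171205016 Fr -1.366057999640024
```

{"name": "apply_moves", "arguments": {"plan": [[0, 0.003, 0, 0, 0, 0.03, 1], [0, 0.003, 0, 0, 0, 0.03, 1], [0, 0.003, 0, 0, 0, 0.03, 1], [0, 0.003, 0, 0, 0, 0.03, 1], [-0.0001, 0.003, 0, 0, 0, 0.03, 1], [-0.0001, 0.003, 0, 0, 0, 0.03, 1]]}}

```text
t: 4.97
tcp_pos: [0.5609, 0.1797, 0.0579]
tool_rot: [0.499, 0.867, -0.0, 0.001]
force: [-0.1, -4.1, 6.5]
finger_gap: 0.26
gripper_force: 29.2
```

{"name": "apply_moves", "arguments": {"plan": [[0, 0.003, 0, 0, 0, 0.03, 1], [0, 0.003, 0, 0, 0, 0.03, 1], [0, 0.003, 0, 0, 0, 0.03, 1], [0, 0.003, 0, 0, 0, 0.03, 1], [-0.0001, 0.003, 0, 0, 0, 0.03, 1], [-0.0001, 0.003, 0, 0, 0, 0.03, 1]]}}

```text
t: 5.72
tcp_pos: [0.577, 0.1871, 0.058]
tool_rot: [0.575, 0.818, -0.001, 0.001]
force: [-1.7, -3.9, 6.5]
finger_gap: 0.261
gripper_force: 29.2
```

```bash
python3 -c "
from h import *
lever()"
```

```text
t 5.72 tcp [0.577  0.1871 0.058 ] yang 0.347 z [ 0.001 -0.002 -1.   ] F [-1.7 -3.9  6.5] gap 22.2 gf 29.218875467777252 q [ 0.13  0.74  1.61 -0.    0.8  -0.21]
lever 0.9451266647169696 r 0.09731676475698423 Ft -2.8809198468347033 Fr -3.097380879640308
```

Now gently, 1–1.5 mm per row.

{"name": "apply_moves", "arguments": {"plan": [[0, 0.0015, 0, 0, 0, 0.015, 1], [0, 0.0015, 0, 0, 0, 0.015, 1], [0, 0.0015, 0, 0, 0, 0.015, 1], [0, 0.0015, 0, 0, 0, 0.015, 1]]}}

```text
t: 6.22
tcp_pos: [0.5826, 0.1889, 0.058]
tool_rot: [0.599, 0.801, -0.001, 0.001]
force: [-1.9, -4.8, 6.3]
finger_gap: 0.258
gripper_force: 29.2
```

{"name": "apply_moves", "arguments": {"plan": [[0, 0.001, 0, 0, 0, 0.01, 1], [0, 0.001, 0, 0, 0, 0.01, 1], [0, 0.001, 0, 0, 0, 0.01, 1]]}}

```text
t: 6.6
tcp_pos: [0.5855, 0.1897, 0.058]
tool_rot: [0.611, 0.792, -0.001, 0.001]
force: [-1.8, -3.8, 6.8]
finger_gap: 0.26
gripper_force: 29.2
```

{"name": "apply_moves", "arguments": {"plan": [[0, 0.001, 0, 0, 0, 0.01, 1], [0, 0.001, 0, 0, 0, 0.01, 1], [0, 0.001, 0, 0, 0, 0.01, 1]]}}

```text
t: 6.98
tcp_pos: [0.5883, 0.1904, 0.058]
tool_rot: [0.622, 0.783, -0.001, 0.001]
force: [-1.8, -4.3, 7.7]
finger_gap: 0.256
gripper_force: 29.2
```

```bash
python3 -c "
from h import *
lever()"
```

```text
t 6.97 tcp [0.5883 0.1904 0.058 ] yang 0.227 z [ 0.001 -0.002 -1.   ] F [-1.8 -4.3  7.7] gap 21.7 gf 29.167814254760742 q [ 0.13  0.75  1.57 -0.    0.82 -0.09]
lever 1.066603455565705 r 0.09735898664875563 Ft -2.7663311902007144 Fr -3.8227801541226856
```

{"name": "apply_moves", "arguments": {"plan": [[0, 0.001, 0, 0, 0, 0.01, 1], [0, 0.001, 0, 0, 0, 0.01, 1]]}}

```text
t: 7.22
tcp_pos: [0.5918, 0.1911, 0.058]
tool_rot: [0.631, 0.776, 0.001, 0.002]
force: [3.8, -3.7, 0.3]
finger_gap: 0.257
gripper_force: 29.6
```

{"name": "apply_moves", "arguments": {"plan": [[0, 0.001, 0, 0, 0, 0.01, 1], [0, 0.001, 0, 0, 0, 0.01, 1]]}}

```text
t: 7.48
tcp_pos: [0.5935, 0.1915, 0.058]
tool_rot: [0.639, 0.77, 0.0, 0.002]
force: [0.7, -4.6, 7.9]
finger_gap: 0.259
gripper_force: 30.2
```

{"name": "apply_moves", "arguments": {"plan": [[0, 0.001, 0, 0, 0, 0.01, 1], [0, 0.001, 0, 0, 0, 0.01, 1]]}}

```text
t: 7.72
tcp_pos: [0.5944, 0.1916, 0.058]
tool_rot: [0.646, 0.764, -0.001, 0.001]
force: [-2.2, -6.3, 9.4]
finger_gap: 0.263
gripper_force: 30.3
```

```bash
python3 -c "
from h import *
lever()
cv2.imwrite('pics/top1.png',cv2.resize(snapshot('side')[150:340,230:390,::-1],None,fx=3,fy=3))"
```

```text
t 7.72 tcp [0.5944 0.1916 0.058 ] yang 0.167 z [ 0.001 -0.002 -1.   ] F [-2.2 -6.3  9.4] gap 22.3 gf 30.271025598049164 q [ 0.13  0.75  1.56 -0.    0.83 -0.03]
lever 1.130644964555362 r 0.09742233374317551 Ft -3.2131523451381576 Fr -5.882675465466779
```

View pics/top1.png

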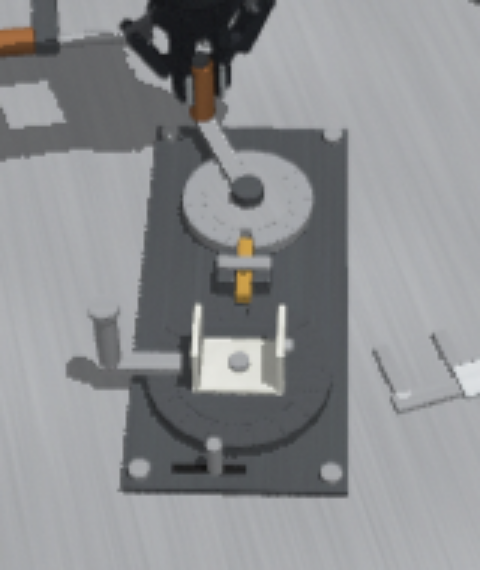

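The bolt tip now reaches into the disc rim (245,240), and the force jumped at 1.10 rad, so the bolt seems to have dropped. I'll confirm by feeling for the block.

{"name": "apply_moves", "arguments": {"plan": [[0, 0.001, 0, 0, 0, 0.01, 1], [0, 0.001, 0, 0, 0, 0.01, 1]]}}

```text
t: 8.02
tcp_pos: [0.5953, 0.1917, 0.0579]
tool_rot: [0.653, 0.758, -0.002, 0.001]
force: [-3.5, -5.9, 10.1]
finger_gap: 0.262
gripper_force: 30.5
```

{"name": "apply_moves", "arguments": {"plan": [[0, 0.001, 0, 0, 0, 0.01, 1]]}}

```text
t: 8.15
tcp_pos: [0.5958, 0.1918, 0.0579]
tool_rot: [0.656, 0.754, -0.002, 0.0]
force: [-5.1, -6.4, 12.2]
finger_gap: 0.261
gripper_force: 30.7
```

```bash
python3 -c "
from h import *
lever()"
```

```text
t 8.15 tcp [0.5958 0.1918 0.0579] yang 0.139 z [-0.002 -0.004 -1.   ] F [-5.1 -6.4 12.2] gap 22.2 gf 30.66489279270172 q [ 0.13  0.76  1.55 -0.    0.84 -0.  ]
lever 1.1447457769956833 r 0.0973855732741332 Ft -5.973009479636928 Fr -5.674978628122762
```

{"name": "apply_moves", "arguments": {"plan": [[0, 0.001, 0, 0, 0, 0.0, 1], [0, 0.001, 0, 0, 0, 0, 1]]}}

```text
t: 8.4
tcp_pos: [0.5962, 0.1919, 0.0579]
tool_rot: [0.656, 0.755, -0.003, -0.001]
force: [-8.3, -7.9, 14.5]
finger_gap: 0.262
gripper_force: 31.4
```

{"name": "apply_moves", "arguments": {"plan": [[0, 0.001, 0, 0, 0, 0, 1], [0, 0.001, 0, 0, 0, 0, 1]]}}

```text
t: 8.65
tcp_pos: [0.5963, 0.1918, 0.0578]
tool_rot: [0.657, 0.754, -0.005, -0.002]
force: [-12.5, -8.8, 18.2]
finger_gap: 0.259
gripper_force: 32.5
```

```bash
python3 -c "
from h import *
lever()"
```

```text
t 8.65 tcp [0.5963 0.1918 0.0578] yang 0.138 z [-0.01  -0.005 -1.   ] F [-12.5  -8.8  18.2] gap 22.0 gf 32.54162013530731 q [ 0.13  0.76  1.54 -0.    0.85 -0.  ]
lever 1.1500014615120575 r 0.09737599962471283 Ft -13.55293546010203 Fr -6.994137965141691
```

{"name": "apply_moves", "arguments": {"plan": [[0, -0.002, 0, 0, 0, 0, 1], [0, -0.003, 0, 0, 0, 0, 1], [0, 0, 0, 0, 0, 0, -0.4], [0, 0, 0, 0, 0, 0, -0.4], [0, 0, 0, 0, 0, 0, -0.4], [0, 0, 0, 0, 0, 0, -0.4]]}}

```text
t: 9.4
tcp_pos: [0.5959, 0.1937, 0.056]
tool_rot: [0.657, 0.754, -0.0, -0.0]
force: [-0.7, 0.3, 0.9]
finger_gap: 0.697
gripper_force: 0.0
```

{"name": "apply_moves", "arguments": {"plan": [[0, 0, -0.03, 0, 0, 0, -0.4], [0, 0, -0.04, 0, 0, 0, -0.4], [0, 0, -0.04, 0, 0, 0, -0.4], [0, 0, 0, 0, 0, 0.18, -0.4], [0, 0, 0, 0, 0, 0.18, -0.4], [0, 0, 0, 0, 0, 0.18, -0.4], [0, 0, 0, 0, 0, 0.18, -0.4], [0, 0, 0, 0, 0, 0.18, -0.4]]}}

```text
t: 10.4
tcp_pos: [0.5958, 0.1936, 0.1661]
tool_rot: [0.921, 0.39, -0.0, -0.0]
force: [0.1, 0.5, -0.0]
finger_gap: 0.697
gripper_force: 0.0
```

{"name": "apply_moves", "arguments": {"plan": [[0, 0, 0, 0, 0, 0.18, -0.4], [0, 0, 0, 0, 0, 0.18, -0.4], [0, 0, 0, 0, 0, 0.18, -0.4], [0, 0, 0, 0, 0, 0.18, -0.4], [0, 0, 0, 0, 0, 0.18, -0.4], [0, 0, 0, 0, 0, 0.18, -0.4], [0, 0, 0, 0, 0, 0, -0.4], [0, 0, 0, 0, 0, 0, -0.4]]}}

```text
t: 11.4
tcp_pos: [0.5959, 0.1935, 0.1662]
tool_rot: [0.991, -0.135, -0.0, 0.0]
force: [-0.8, -0.0, 1.0]
finger_gap: 0.699
gripper_force: 0.0
```

Run:
```python
from h import *
st([*(PA-.1*ux),.056])
im=snapshot('top')[:,:,::-1];cv2.imwrite('pics/t2.png',im)
im=snapshot('side')[:,:,::-1];cv2.imwrite('pics/s2.png',im)
a=cv2.resize(im[230:330,235:355],None,fx=5,fy=5,interpolation=cv2.INTER_CUBIC)
cv2.imwrite('pics/s2c.png',a)
```

```text
t 11.4 tcp [0.5959 0.1935 0.1662] yang -1.841 z [-0. -0. -1.] F [-0.8 -0.   1. ] gap 59.4 gf 0.0 q [0.14 0.61 1.49 0.   1.05 1.98]
shift in tool axes [-0.0635  0.2694  0.1102]
```

View pics/s2c.png

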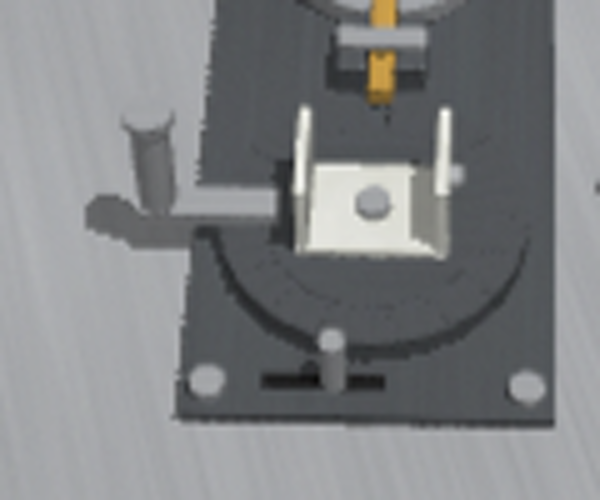

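The side crop shows the bolt withdrawn from the faceplate and the post cap at (148,118), within about 4 mm of the prediction. Next I move above the post and grasp it.

{"name": "apply_moves", "arguments": {"plan": [[-0.0127, 0.054, 0, 0, 0, 0, -0.4], [-0.0127, 0.054, 0, 0, 0, 0, -0.4], [-0.0127, 0.054, 0, 0, 0, 0, -0.4], [-0.0127, 0.054, 0, 0, 0, 0, -0.4], [-0.0127, 0.054, 0, 0, 0, 0.016, -0.4], [0, 0, 0, 0, 0, 0, -0.4], [0, 0, 0, 0, 0, 0, -0.4]]}}

```text
t: 12.38
tcp_pos: [0.4625, -0.0495, 0.1666]
tool_rot: [0.99, -0.144, 0.001, -0.0]
force: [0.1, -0.3, 0.2]
finger_gap: 0.698
gripper_force: 0.0
```

{"name": "apply_moves", "arguments": {"plan": [[0, 0, 0.03, 0, 0, 0, -0.4], [0, 0, 0.03, 0, 0, 0, -0.4], [0, 0, 0.03, 0, 0, 0, -0.4], [0, 0, 0.019, 0, 0, 0, -0.4], [0, 0, 0, 0, 0, 0, -0.4]]}}

```text
t: 13.0
tcp_pos: [0.462, -0.0478, 0.0561]
tool_rot: [0.99, -0.143, -0.001, -0.0]
force: [-0.2, 1.0, 0.1]
finger_gap: 0.701
gripper_force: 0.0
```

{"name": "apply_moves", "arguments": {"plan": [[0, 0, 0, 0, 0, 0, 1], [0, 0, 0, 0, 0, 0, 1], [0, 0, 0, 0, 0, 0, 1], [0, 0, 0, 0, 0, 0, 1], [0, 0, 0, 0, 0, 0, 1], [0, 0, 0, 0, 0, 0, 1], [0, 0, 0, 0, 0, 0, 1]]}}

```text
t: 13.88
tcp_pos: [0.4626, -0.0496, 0.0582]
tool_rot: [0.99, -0.144, 0.001, 0.0]
force: [-0.4, 0.6, 4.6]
finger_gap: 0.204
gripper_force: 29.6
```

```bash
cat >> h.py <<'E'
def plate():
    s,R=st();g=s['tcp_pos'][:2]-PA
    print('plate',(np.arctan2(g[1],g[0])-np.pi-YAW+np.pi)%(2*np.pi)-np.pi,'r',np.hypot(*g),'Ft',R[:2,1]@s['force'][:2],'Fr',R[:2,0]@s['force'][:2])
E
python3 -c "
from h import *
plate()"
```

```text
t 13.88 tcp [ 0.4626 -0.0496  0.0582] yang -1.86 z [ 0.002 -0.001 -1.   ] F [-0.4  0.6  4.6] gap 17.3 gf 29.603809118270874 q [-0.35  0.63  1.97  0.    0.54  1.51]
plate 0.004757235844770946 r 0.09988615025332225 Ft -0.48207306332663125 Fr -0.5958437037842323
```

{"name": "apply_moves", "arguments": {"plan": [[0, 0.002, 0, 0, 0, -0.02, 1], [0.0001, 0.003, 0, 0, 0, -0.03, 1], [0.0001, 0.005, 0, 0, 0, -0.05, 1]]}}

```text
t: 14.25
tcp_pos: [0.4604, -0.0588, 0.0582]
tool_rot: [0.996, -0.094, 0.001, -0.0]
force: [2.1, 3.7, 6.9]
finger_gap: 0.199
gripper_force: 29.6
```

```bash
python3 -c "
from h import *
plate()"
```

```text
t 14.25 tcp [ 0.4604 -0.0588  0.0582] yang -1.76 z [ 0.002  0.    -1.   ] F [2.1 3.7 6.9] gap 16.9 gf 29.631965160369873 q [-0.37  0.63  1.97  0.    0.54  1.39]
plate 0.0993556387521286 r 0.09994845749540765 Ft -4.00321173930972 Fr 1.3253341681264497
```

Turning freely (4 N). Continuing.

{"name": "apply_moves", "arguments": {"plan": [[0.0001, 0.005, 0, 0, 0, -0.05, 1], [0.0001, 0.005, 0, 0, 0, -0.05, 1], [0.0002, 0.005, 0, 0, 0, -0.05, 1], [0.0001, 0.005, 0, 0, 0, -0.05, 1], [0.0001, 0.005, 0, 0, 0, -0.05, 1], [0.0002, 0.005, 0, 0, 0, -0.05, 1], [0.0001, 0.005, 0, 0, 0, -0.05, 1], [0.0001, 0.005, 0, 0, 0, -0.05, 1]]}}

```text
t: 15.25
tcp_pos: [0.4606, -0.0986, 0.0582]
tool_rot: [0.994, 0.105, 0.001, -0.0]
force: [0.9, 3.9, 6.9]
finger_gap: 0.199
gripper_force: 29.7
```

{"name": "apply_moves", "arguments": {"plan": [[0.0001, 0.005, 0, 0, 0, -0.05, 1], [0.0001, 0.005, 0, 0, 0, -0.05, 1], [0.0002, 0.005, 0, 0, 0, -0.05, 1], [0.0001, 0.005, 0, 0, 0, -0.05, 1], [0.0001, 0.005, 0, 0, 0, -0.05, 1], [0.0002, 0.005, 0, 0, 0, -0.05, 1], [0.0001, 0.005, 0, 0, 0, -0.05, 1], [0.0001, 0.005, 0, 0, 0, -0.05, 1]]}}

```text
t: 16.25
tcp_pos: [0.4761, -0.1348, 0.0582]
tool_rot: [0.954, 0.301, 0.001, -0.0]
force: [-0.2, 3.1, 7.1]
finger_gap: 0.201
gripper_force: 29.7
```

```bash
python3 -c "
from h import *
plate()"
```

```text
t 16.25 tcp [ 0.4761 -0.1348  0.0582] yang -0.96 z [ 0.001  0.001 -1.   ] F [-0.2  3.1  7.1] gap 17.1 gf 29.69063937664032 q [-0.5   0.65  1.89  0.    0.6   0.46]
plate 0.8945940857370704 r 0.10056844808823884 Ft -2.6388111524197737 Fr 1.5874987402810463
```

{"name": "apply_moves", "arguments": {"plan": [[0.0001, 0.003, 0, 0, 0, -0.03, 1], [0.0001, 0.003, 0, 0, 0, -0.03, 1], [0, 0.002, 0, 0, 0, -0.02, 1], [0.0001, 0.002, 0, 0, 0, -0.02, 1], [0, 0.002, 0, 0, 0, -0.02, 1], [0, 0.002, 0, 0, 0, -0.02, 1], [0.0001, 0.002, 0, 0, 0, -0.02, 1], [0, 0.002, 0, 0, 0, -0.02, 1]]}}

```text
t: 17.25
tcp_pos: [0.4874, -0.1486, 0.0582]
tool_rot: [0.923, 0.385, 0.0, -0.0]
force: [-0.8, 1.2, 7.9]
finger_gap: 0.2
gripper_force: 29.7
```

{"name": "apply_moves", "arguments": {"plan": [[0.0001, 0.002, 0, 0, 0, -0.02, 1], [0, 0.002, 0, 0, 0, -0.02, 1], [0, 0.002, 0, 0, 0, -0.02, 1]]}}

```text
t: 17.62
tcp_pos: [0.4918, -0.1527, 0.0582]
tool_rot: [0.911, 0.412, 0.0, -0.0]
force: [-1.7, 1.0, 6.7]
finger_gap: 0.196
gripper_force: 29.7
```

{"name": "apply_moves", "arguments": {"plan": [[0, 0.001, 0, 0, 0, -0.01, 1], [0, 0.001, 0, 0, 0, -0.01, 1], [0, 0.001, 0, 0, 0, -0.01, 1]]}}

```text
t: 18.0
tcp_pos: [0.494, -0.1546, 0.0582]
tool_rot: [0.905, 0.426, 0.0, -0.0]
force: [-2.7, 1.6, 7.1]
finger_gap: 0.205
gripper_force: 29.7
```

```bash
python3 -c "
from h import *
plate()"
```

```text
t 18.0 tcp [ 0.494  -0.1546  0.0582] yang -0.691 z [-0.     0.001 -1.   ] F [-2.7  1.6  7.1] gap 17.4 gf 29.702512621879578 q [-0.52  0.66  1.84  0.    0.64  0.17]
plate 1.1607147490847822 r 0.10073700868215352 Ft -3.10362571238359 Fr -0.4295534336256717
```

{"name": "apply_moves", "arguments": {"plan": [[0, 0.001, 0, 0, 0, -0.01, 1], [0, 0.001, 0, 0, 0, -0.01, 1], [0, 0.001, 0, 0, 0, -0.01, 1]]}}

```text
t: 18.38
tcp_pos: [0.4963, -0.1566, 0.0582]
tool_rot: [0.898, 0.439, 0.0, -0.0]
force: [-1.8, 0.8, 7.2]
finger_gap: 0.199
gripper_force: 29.7
```

{"name": "apply_moves", "arguments": {"plan": [[0, 0.001, 0, 0, 0, -0.01, 1], [0, 0.001, 0, 0, 0, -0.01, 1]]}}

```text
t: 18.62
tcp_pos: [0.4979, -0.1578, 0.0582]
tool_rot: [0.894, 0.448, 0.0, -0.0]
force: [-2.2, 1.3, 6.2]
finger_gap: 0.202
gripper_force: 29.7
```

{"name": "apply_moves", "arguments": {"plan": [[0, 0.001, 0, 0, 0, -0.01, 1], [0, 0.001, 0, 0, 0, -0.01, 1]]}}

```text
t: 18.88
tcp_pos: [0.4992, -0.1588, 0.0582]
tool_rot: [0.889, 0.457, -0.0, -0.001]
force: [-2.6, 1.4, 9.2]
finger_gap: 0.202
gripper_force: 29.9
```

```bash
python3 -c "
from h import *
plate()"
```

```text
t 18.88 tcp [ 0.4992 -0.1588  0.0582] yang -0.621 z [-0.001  0.001 -1.   ] F [-2.6  1.4  9.2] gap 17.2 gf 29.873155653476715 q [-0.52  0.67  1.82  0.    0.65  0.1 ]
plate 1.2266008001379927 r 0.10077308861485496 Ft -2.953782771158534 Fr -0.3699162974843551
```

{"name": "apply_moves", "arguments": {"plan": [[0, 0.001, 0, 0, 0, 0, 1], [0, 0.001, 0, 0, 0, 0, 1]]}}

```text
t: 19.12
tcp_pos: [0.4993, -0.1589, 0.0582]
tool_rot: [0.889, 0.457, -0.001, -0.002]
force: [-5.3, 3.2, 11.1]
finger_gap: 0.203
gripper_force: 30.4
```

{"name": "apply_moves", "arguments": {"plan": [[0, 0.001, 0, 0, 0, 0, 1], [0, 0.001, 0, 0, 0, 0, 1]]}}

```text
t: 19.38
tcp_pos: [0.4993, -0.1589, 0.0581]
tool_rot: [0.889, 0.457, -0.002, -0.004]
force: [-8.2, 6.5, 14.0]
finger_gap: 0.204
gripper_force: 31.2
```

```bash
python3 -c "
from h import *
plate()"
```

```text
t 19.38 tcp [ 0.4993 -0.1589  0.0581] yang -0.621 z [-0.007  0.005 -1.   ] F [-8.2  6.5 14. ] gap 17.3 gf 31.23922348022461 q [-0.52  0.67  1.81  0.    0.67  0.1 ]
plate 1.2281564816331079 r 0.10081236168324877 Ft -10.425231343712126 Fr 0.5113301658554883
```

{"name": "apply_moves", "arguments": {"plan": [[0, 0.001, 0, 0, 0, 0, 1], [0, 0.001, 0, 0, 0, 0, 1], [0, 0, 0, 0, 0, 0, 1]]}}

```text
t: 19.75
tcp_pos: [0.4993, -0.1589, 0.0581]
tool_rot: [0.889, 0.457, -0.003, -0.006]
force: [-8.7, 7.5, 14.8]
finger_gap: 0.2
gripper_force: 32.0
```

{"name": "apply_moves", "arguments": {"plan": [[0, -0.0015, 0, 0, 0, 0, 1], [0, -0.002, 0, 0, 0, 0, 1], [0, 0, 0, 0, 0, 0, 1]]}}

```text
t: 20.12
tcp_pos: [0.4994, -0.1589, 0.0581]
tool_rot: [0.889, 0.457, -0.001, -0.002]
force: [-5.1, 3.6, 9.1]
finger_gap: 0.206
gripper_force: 30.3
```

```bash
python3 -c "
from h import *
plate()"
```

```text
t 20.12 tcp [ 0.4994 -0.1589  0.0581] yang -0.621 z [-0.004  0.003 -1.   ] F [-5.1  3.6  9.1] gap 17.5 gf 30.32923936843872 q [-0.52  0.67  1.82  0.    0.66  0.1 ]
plate 1.2287733479163157 r 0.10074930966572031 Ft -6.259857674827552 Fr -0.0059680480752844385
```

{"name": "apply_moves", "arguments": {"plan": [[0, 0, 0, 0, 0, 0, -0.4], [0, 0, 0, 0, 0, 0, -0.4], [0, 0, 0, 0, 0, 0, -0.4], [0, 0, 0, 0, 0, 0, -0.4], [0, 0, -0.03, 0, 0, 0, -0.4], [0, 0, -0.05, 0, 0, 0, -0.4], [0, 0, -0.05, 0, 0, 0, -0.4], [0, 0, -0.03, 0, 0, 0, -0.4]]}}

```text
t: 21.12
tcp_pos: [0.5027, -0.1611, 0.2198]
tool_rot: [0.889, 0.458, 0.001, 0.001]
force: [1.2, -0.7, 0.5]
finger_gap: 0.7
gripper_force: 0.0
```

{"name": "apply_moves", "arguments": {"plan": [[-0.05, 0, 0, 0, 0, 0, -0.4], [-0.05, 0, 0, 0, 0, 0, -0.4], [-0.05, 0, 0, 0, 0, 0, -0.4], [0, 0, 0, 0, 0, 0, -0.4], [0, 0, 0, 0, 0, 0, -0.4]]}}

```text
t: 21.75
tcp_pos: [0.4147, -0.2824, 0.2171]
tool_rot: [0.889, 0.457, 0.0, -0.0]
force: [0.9, -0.4, -0.8]
finger_gap: 0.697
gripper_force: 0.0
```

```bash
python3 -c "
from h import *
st()
a=cv2.resize(snapshot('top')[180:330,230:420,::-1],None,fx=4,fy=4,interpolation=2)
cv2.imwrite('pics/t3.png',a)
cv2.imwrite('pics/s3.png',cv2.resize(snapshot('side')[170:330,230:390,::-1],None,fx=3.5,fy=3.5,interpolation=2))"
```

```text
t 21.75 tcp [ 0.4147 -0.2824  0.2171] yang -0.621 z [-0.     0.001 -1.   ] F [ 0.9 -0.4 -0.8] gap 59.3 gf 0.0 q [-0.82  0.38  1.75  0.    1.01 -0.2 ]
```

View pics/t3.png

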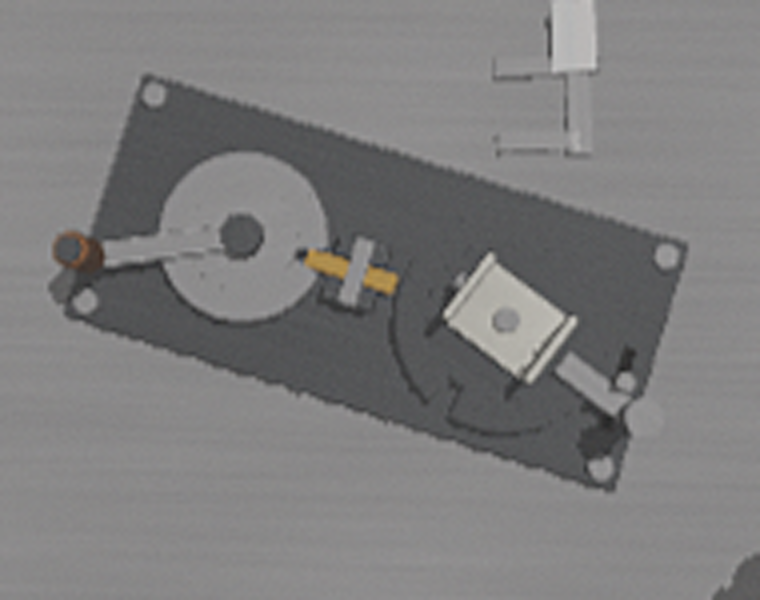

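View pics/s3.png

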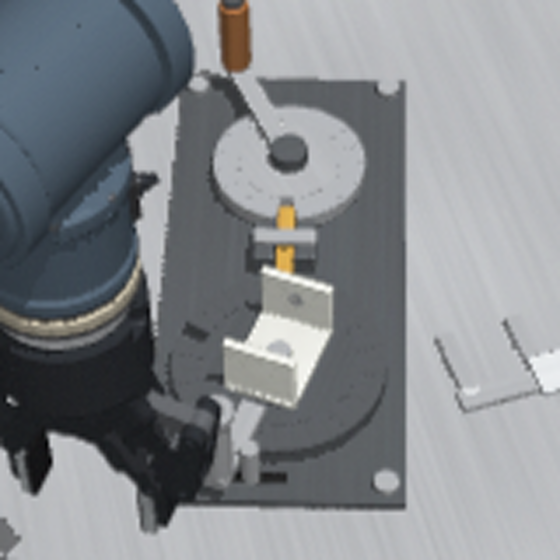

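The top crop shows the bolt seated in the disc's notch at (305,258) and the arm lying against the stop pin at (625,380). The gripper is clear of everything, so I'm handing in.

```bash
python3 -c "
from station import *
print(sign_off())"
```

```text
the job is handed in; nothing more can be done
None
```

The job is handed in, with no verdict shown: the lever is caught by the bolt at about 1.15 rad, the faceplate arm rests on the end stop pin at about 1.23 rad, and everything is released, in about 22 s of the 72 s allowed.

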